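Hold the charged battery down on its seal while it is screwed in

TASK

Lift the charged battery pack (green top) out of the desk charger, plug it straight down into the empty battery bay in the top of the orange analyser, and press its collar squarely down on the bay's soft rubber seal with a steady push of about 12 N. I need both hands to drive its two captive screws, so your program must finish while you are still holding the pack pressed down like that. Do not crush the seal (30 N is too much), and leave the flat pack (red top), the sample bottle, the sample cup and the screwdriver where they are.

Things in the scene. Friction and masses are not known exactly. Their poses are not given: they have to be found in the camera images.
- battery_grip (a point): Centre of the head of the charged battery pack: dark grey block 38 (x) by 56 (y) by 46 mm tall with a bright green top; point 23 mm below its top and 23 mm above the collar's upper face. Axes: z up along the pack, x across the 38 mm thickness, y along the 56 mm width. The pack is 88 mm tall, 0.29 to 0.43 kg, and starts upright in one of the charger's two pockets.
- battery_collar (a point): Centre of the underside of the same pack's black collar, 31 mm below battery_grip; same axes. The collar is 50 (x) by 96 (y) by 8 mm thick. Its two ears along y each carry a captive screw whose 10 mm wide head, at y = +-42.5 mm, stands 3 mm above the collar's upper face.
- battery_foot (a point): Centre of the underside of the same pack's plug, 65 mm below battery_grip; same axes. The plug below the collar is 34 (x) by 50 (y) by 34 mm tall; its lowest 7 mm taper to 26 by 42 mm.
- flat_pack_grip (a point): Centre of the head of the flat pack in the charger's other pocket: same shape and size, but with a red top. Leave it.
- charger: Fixed cream twin desk charger, 120 (x) by 250 (y) by 34 mm tall, on the robot's left or right; origin at the centre of its underside. Two pockets 37 (x) by 53 (y) mm, 24 mm deep, at y = +-60 mm hold the packs' plugs; a pack's axes lie along the charger's, its collar's underside 10 mm above the charger's top.
- analyser: Fixed orange analyser, case 200 (x) by 290 (y) by 112 mm tall, screen on the side away from the robot; origin at the centre of its underside. On its flat top: the battery bay at (0, -70) mm; a black sample cap 62 mm wide, 27 mm high at (-45, 55) mm; a carrying handle along x at y = 118 mm, its top 159 mm above the bench.
- bay_mouth (a point): Centre of the mouth of the analyser's empty battery bay, level with the case top, 112 mm above the bench. Vertical blind pocket 37 (x) by 53 (y) mm, 46 mm deep. The pack goes in foot down with its x and y axes along those of this point, either way round. Two flush brass screw inserts lie at y = +-42.5 mm.
- seal (a joint): How far the soft black rubber seal ring round the bay mouth is squeezed down, in m. Ring 50 (x) by 72 (y) mm outside, 40 by 56 mm inside. At 0 it is free, its upper face 7 mm above the case top; it gives 1 mm for every 4 N (12 N = 3 mm) and is quite flat at 6 mm. The pack's collar comes to lie on it; the pack's weight alone squeezes it about 0.9 mm.
- bottle_mid (a point): Brown glass sample bottle with a black cap, 56 mm wide, 115 mm tall, standing on the bench at the far side of the analyser; point on its axis 50 mm above its base. Leave it.
- screwdriver_mid (a point): Screwdriver with a yellow handle, 190 mm long, 26 mm thick, lying on the bench at the far side of the analyser; point at its middle. Leave it.
- sample_cup_mid (a point): White sample cup with a blue lid, 46 mm wide and 26 mm tall, on the bench at the far side of the charger; its centre. Leave it.
Things that resemble listed ones, but are neither listed nor needed, are in the scene too. Leave any blue look-alike of the part that bears battery_grip alone.

How it is judged:
By the outcome, as a careful person would: the job done as asked, in the order asked, and still so for the second after the job is handed in, while the arm keeps its last pose, push and grip.
It also fails if it takes over 51 s, if anything falls off the work surface, if the arm or the gripper's body presses on something with over 40 N, if the wrist force passes 120 N, or if a joint passes its speed limit or range.

ROBOT

A 6-joint arm with a two-finger parallel gripper is mounted at the origin on the work surface. World frame = base frame: x ahead of the robot, y to its left, z up, the work surface at z = 0. Lengths are in mm, angles in degrees, forces in N, time in s.
With the tool pointing down it reaches from about 350 to 850 mm from the base axis. Payload 8.1 kg.
Tool frame: the origin (TCP) lies at the very end of the fingers, on their centre line; the grasp point (between the pads) lies r.tcp_to_grasp behind it (r.tcp_to_grasp is the distance from the TCP to the grasp point, in mm); z points along the fingers, y is the line along which they close (so a half turn about z gives the same grasp; the last joint's range is limited). The gripper opens to 85 mm and grips with 20 to 120 N. Pads are 22 mm wide; open, the fingers measure 114 mm over their backs; the gripper's body (76 mm by 85 mm) begins 54 mm behind the grasp point. The pads swing forward as they close: fully open they stand 13 mm farther back than shut.
Start: joints at [-68.663, 7.471, 85.268, -0, 87.261, -4.893], TCP at [265.205, -538.211, 210.092] pointing down, gripper open.
Joint ranges: [-169.43, 169.43], [-51.17, 129.36], [1.28, 143.12], [-76.62, 256.62], [0, 156.53], [-152.29, 152.29]. Speed limits (degrees/s): [136.94, 136.94, 159.86, 180, 180, 180].

INTERFACE

Orientations are given as [roll, pitch, yaw] about the fixed x, y, z axes, in that order (R = Rz(yaw) Ry(pitch) Rx(roll)).
In Python, from bench import r gives the robot as it stands.
- The arm moves only by the shell command python3 -m handwheel 'ROWS' [OPENING] [FORCE]. ROWS is JSON, a list of rows, each a list of 4 numbers: the shift along the tool's x, y, z in m, then the turn about the tool's z in degrees. A call has 1 to 10 rows; each row shifts and turns the commanded pose from where the row before left it, along the tool's axes as they then stand; what a row does not reach is not made up. A row lasts 1/10 s, in which the tool goes at most 50 mm and 8.59 degrees, less where a joint would pass 70% of its speed; a pose out of reach is approached as far as the arm can. A call is refused whole if a number of a shift passes 0.05 or a number of a turn 8.59, either way. A call with a gripper value outside its range is refused whole. OPENING is the finger opening in m, from 0 to 0.0854, set as the call begins (- or left out, the last holds). The fingers move at their own pace and stop on an object; FORCE is the grip in N (left out, the last holds). Time passes only in rows, so rows that do not move let the fingers close. It gives the time, the measured TCP pose, the force, the opening and the grip force at its end, in the units of the state.
- r.sense(): the state, without advancing time (a new reading comes with each control period).
- r.snapshot(name): name is "scene" or "top"; returns the picture (384x512x3 uint8, red, green, blue); there is no depth.
- r.camera_params(name): a dict with "fx", "fy", "cx", "cy" (pixels), "R" (3x3) and "t" (3): a world point X has camera coordinates R X + t. Camera axes: x right, y down, z forward; pixel columns grow to the right and rows downward; lengths in mm; the calibration is good to about 2 mm. A picture is of the moment at which its call begins. camera_params takes no time and is no camera call.
- r.hand_in(): hands the job in; it is judged then, once.
The state is a dict: "time": time; "joint_pos": joint angles; "qd": joint speeds; "joint_efforts": joint torques, N m; "tool_pos": TCP position; "tcp_rot": TCP orientation; "ft_force": force on the tool from outside, world axes, zero at the start; "wrist_torque": the same for the moment, N m; "finger_gap": finger opening in mm; "grip_force": force on a finger pad.
Only numpy, scipy, OpenCV 4.12 (cv2) and the standard library are available. Lean on these libraries where they do the work, as an engineer would, in place of code of your own. Each camera call takes 0.05 s, during which the arm holds its last target. There are 200 camera calls.

## Working session

There is one attempt and no reset: what is moved stays moved. The work goes in short steps, Python scripts to look and compute and a shell command to move; the robot and the scene stay as the last step left them, time stands still between calls to the robot, and variables do not carry over. Pictures are saved under pics/ and viewed, at most 10 in all, crops included, and the job is handed in when it is done.

```bash
ls; mkdir -p pics
python3 - <<'E'
from bench import r
import cv2,numpy as np
for n in("scene","top"):
    im=r.snapshot(n); cv2.imwrite(f"pics/{n}0.png",im[:,:,::-1])
    c=r.camera_params(n); R=np.array(c["R"]);t=np.array(c["t"]); print(n,{k:c[k] for k in("fx","fy","cx","cy")},"pos",(-R.T@t).round(),R.round(3).tolist())
s=r.sense(); print(s, r.tcp_to_grasp)
E
```

```text
pics
scene {'fx': 412.18544186723597, 'fy': 412.18544186723597, 'cx': 255.1838841774792, 'cy': 200.0482617124353} pos [1192. -218.  732.] [[0.368, 0.93, -0.0], [0.65, -0.257, -0.715], [-0.665, 0.263, -0.699]]
top {'fx': 397.13522665264895, 'fy': 397.13522665264895, 'cx': 255.50258341688556, 'cy': 197.0076714614557} pos [ 388.   32. 1004.] [[-0.021, -1.0, 0.019], [-0.985, 0.018, -0.171], [0.171, -0.022, -0.985]]
{'time': 0.1, 'joint_pos': array([-6.86638756e+01,  7.51403270e+00,  8.53245243e+01,  4.81395308e-04,
        8.72605699e+01, -4.89387392e+00]), 'qd': array([-0.04065071, -0.13861369, -0.05596459, -0.06996884, -0.03458423,
        0.04973681]), 'joint_efforts': array([ 1.82132557e-03, -5.70950997e+01, -5.01941907e+01, -4.58395357e-05,
        8.19813606e-03,  4.27535861e-05]), 'tool_pos': array([ 265.00355107, -537.70411682,  209.10122572]), 'tcp_rot': array([-1.79901275e+02, -8.93560548e-03,  2.62299672e+01]), 'ft_force': array([-0.0104483 , -1.08812523, -0.50898239]), 'wrist_torque': array([0.01403894, 0.00819778, 0.00984256]), 'grip_force': 0.0, 'finger_gap': 85.36205710407891} 18.700000000000003
```

View pics/scene0.png

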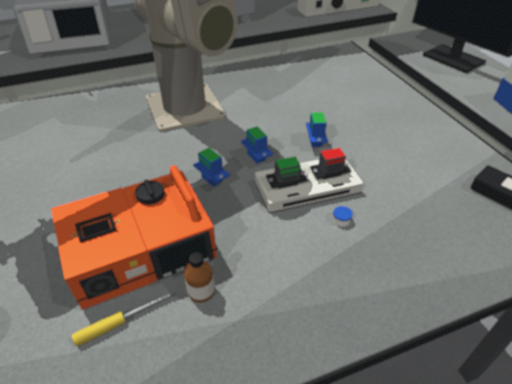

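View pics/top0.png

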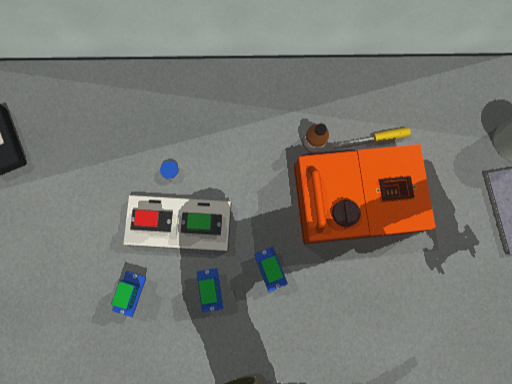

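The two views show these candidates:
- **Charged pack:** green top in the cream charger, top view (200,222), scene (288,168).
- **Flat pack:** red top, top view (147,218).
- **Blue look-alikes with green tops:** top view (208,290), (271,269) and (125,293).
- **Bay:** black ring on the orange case, top view (396,188), scene (97,228).

By the description I choose (200,222). Next I'll measure it and check it in a close crop.

```bash
cat > h.py <<'E'
import cv2,numpy as np
from bench import r
def cast(n,px,z):
    c=r.camera_params(n);R=np.array(c["R"]);t=np.array(c["t"]);o=-R.T@t
    px=np.atleast_2d(px).astype(float)
    d=np.c_[(px[:,0]-c["cx"])/c["fx"],(px[:,1]-c["cy"])/c["fy"],np.ones(len(px))]@R
    return o+d*((z-o[2])/d[:,2])[:,None]
def rect(n,mask,box,z):
    """biggest contour inside box (x0,y0,x1,y1) -> rectangle on plane z: centre, sizes, yaw of the long side"""
    x0,y0,x1,y1=box;m=np.zeros_like(mask);m[y0:y1,x0:x1]=mask[y0:y1,x0:x1]
    cs=max(cv2.findContours(m,cv2.RETR_EXTERNAL,cv2.CHAIN_APPROX_NONE)[0],key=cv2.contourArea)
    P=cast(n,cs[:,0],z)[:,:2].astype(np.float32)
    (c,(w,h),a)=cv2.minAreaRect(P)
    if w<h:a+=90
    M=cv2.moments(m,True);cen=cast(n,[M["m10"]/M["m00"],M["m01"]/M["m00"]],z)[0]
    return np.round(c,1),np.round(cen[:2],1),round(max(w,h),1),round(min(w,h),1),round((a+90)%180-90,1)
E
python3 - <<'E'
from h import *
T=cv2.imread("pics/top0.png");S=cv2.imread("pics/scene0.png")
def hsv(I,lo,hi):return cv2.inRange(cv2.cvtColor(I,cv2.COLOR_BGR2HSV),lo,hi)
g=lambda I:hsv(I,(45,110,40),(80,255,255))
print("green top",rect("top",g(T),(180,200,225,240),98))
print("green scene",rect("scene",g(S),(268,152,305,182),98))
red=lambda I:hsv(I,(0,150,120),(4,255,255))|hsv(I,(172,150,120),(180,255,255))
print("red top",rect("top",red(T),(128,205,165,232),98))
cream=hsv(T,(0,0,150),(40,70,255)); print("charger",rect("top",cream,(115,185,240,260),34))
dk=lambda I:255-hsv(I,(0,130,100),(25,255,255))
print("seal top",rect("top",dk(T),(372,170,420,208),119))
print("seal scene",rect("scene",dk(S),(70,210,122,245),119))
orange=255-dk(T); print("analyser",rect("top",orange,(280,130,450,260),112))
a=cv2.resize(T[180:260,110:240],None,fx=5,fy=5,interpolation=2)
b=cv2.resize(T[165:212,365:430],None,fx=6,fy=6,interpolation=2)
o=np.zeros((400+282,650,3),np.uint8)[:600]
o[:400]=a; o[400:,:260]=cv2.resize(b,(260,200)); c=cv2.resize(S[145:215,250:370],(343,200));o[400:,280:623]=c
cv2.imwrite("pics/crop1.png",o)
E
```

```text
green top (array([491. , 142.8]), array([490.9, 142.8]), 52.1, 35.3, 85.3)
green scene (array([495.6, 139.1]), array([504.4, 136.6]), 49.7, 33.9, 84.1)
red top (array([500.8, 262.8]), array([500.8, 262.8]), 52.7, 35.6, 84.5)
charger (array([500.5, 254.6]), array([493.7, 258.4]), 147.6, 122.0, 85.5)
seal top (array([ 555. , -312.4]), array([ 554.3, -310.3]), 79.3, 52.3, -85.3)
seal scene (array([ 562.1, -312.7]), array([ 562.5, -314.1]), 72.2, 54.8, -85.6)
analyser (array([ 549.8, -241.9]), array([ 556. , -240.9]), 291.5, 204.1, -85.2)
```

View pics/crop1.png

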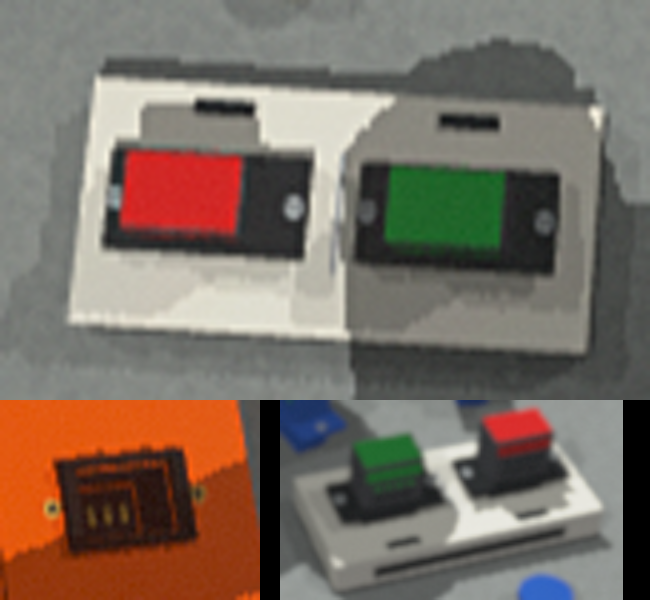

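The crop confirms it. The green-topped pack with dark grey head and black collar sits in the charger's right pocket in the top view, with the red one 120 mm to its left as expected. The bay, ringed by the black seal with a brass insert at each end, is near the analyser's -y end.

Grip plan: fingers across the 38 mm thickness, so the screw heads stay clear. The tool needs yaw 85.2 at the pack and 94.8 at the bay.

```bash
cat >> h.py <<'E'
def go(x,y,z,yaw):
    """turn first (about tool z), then shift in mm along the turned tool's axes, from the measured pose"""
    s=r.sense();d=np.array([x,y,z])-s["tool_pos"];a=np.radians(yaw)
    print("turn",round(s["tcp_rot"][2]-yaw,2),"shift",np.round([d[0]*np.cos(a)+d[1]*np.sin(a),d[0]*np.sin(a)-d[1]*np.cos(a),-d[2]],1),"F",s["ft_force"].round(2),"rot",s["tcp_rot"].round(2))
E
python3 -m handwheel '[[0,0,0,-8.43],[0,0,0,-8.43],[0,0,0,-8.43],[0,0,0,-8.43],[0,0,0,-8.43],[0,0,0,-8.43],[0,0,0,-8.43]]' 0.085 80
python3 -m handwheel '[[0.02,0.005,0,0],[0.039,0.0095,0,0],[0.039,0.0095,0,0],[0.039,0.0095,0,0],[0.039,0.0095,0,0],[0.039,0.0095,0,0],[0.039,0.0095,0,0],[0.039,0.0095,0,0],[0.039,0.0095,0,0],[0.039,0.0095,0,0]]'
python3 -m handwheel '[[0.039,0.0095,0,0],[0.039,0.0095,0,0],[0.039,0.0095,0,0],[0.039,0.0095,0,0],[0.039,0.0095,0,0],[0.039,0.0095,0,0],[0.03,0.0095,0,0],[0.02,0,0,0],[0,0,0,0],[0,0,0,0]]'
python3 - <<'E'
from h import *
go(491,143,130,85.2)
# brass inserts (flush, z=112) from the first top picture
T=cv2.imread("pics/top0.png");c=cast("top",[[378.25,190.4],[414.75,187.3]],112);print(c.round(1),c.mean(0).round(1))
E
```

```text
time: 0.8
tool_pos: [265.1, -537.9, 209.4]
tcp_rot: [-180.0, -0.1, 85.6]
ft_force: [0.3, -1.0, 0.0]
finger_gap: 85.1
grip_force: 0.0
time: 1.8
tool_pos: [386.2, -174.4, 209.8]
tcp_rot: [-180.0, -0.0, 85.2]
ft_force: [0.3, -0.4, -0.1]
finger_gap: 84.9
grip_force: 0.0
time: 2.8
tool_pos: [475.7, 101.5, 209.6]
tcp_rot: [-179.9, 0.0, 85.3]
ft_force: [-0.5, 0.3, -0.6]
finger_gap: 84.6
grip_force: 0.0
turn 0.11 shift [42.7 11.8 79.6] F [-0.49  0.34 -0.55] rot [-1.7995e+02  4.0000e-02  8.5310e+01]
[[ 552.6 -271.   112. ]
 [ 558.4 -356.3  112. ]] [ 555.5 -313.7  112. ]
```

```bash
python3 -m handwheel '[[0.015,0.004,0.01,0],[0.0277,0.0078,0.02,0],[0,0,0.03,0],[0,0,0.02,0],[0,0,0,0],[0,0,0,0]]'
python3 - <<'E'
from h import *
go(491,143,58,85.2)
a=r.snapshot("scene")[:,:,::-1];b=r.snapshot("top")[:,:,::-1]
cv2.imwrite("pics/hover.png",np.hstack([cv2.resize(a[90:220,220:370],(450,390),interpolation=2),cv2.resize(b[180:270,150:230],(347,390),interpolation=2)]))
E
```

```text
time: 3.4
tool_pos: [491.1, 142.7, 129.9]
tcp_rot: [-179.9, 0.0, 85.2]
ft_force: [-0.5, -1.1, 0.0]
finger_gap: 84.6
grip_force: 0.0
turn -0.02 shift [ 0.3 -0.1 71.9] F [-0.47 -1.15  0.04] rot [-1.7994e+02  1.0000e-02  8.5180e+01]
```

View pics/hover.png

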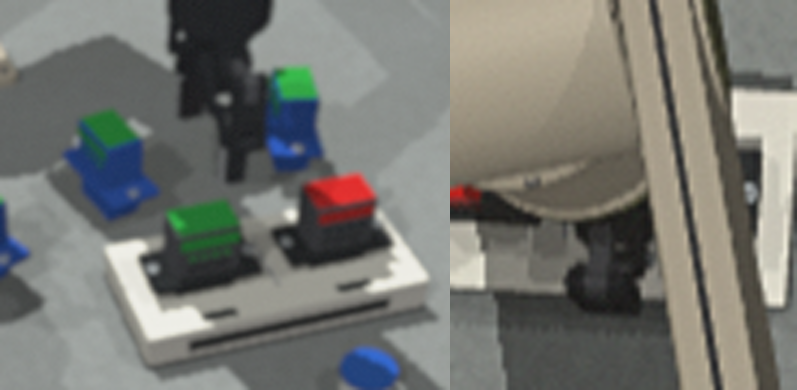

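The scene view shows both fingers open above the pack, tips near (298,148) and (283,127), and it looks slightly far back. I'll project where they should appear before going down.

Run:
```python
from h import *
c=r.camera_params("scene");R=np.array(c["R"]);t=np.array(c["t"])
for X in [(491+48,143-4,143),(491-48,143+4,143),(491,143,98),(491,143,143)]:
    p=R@np.array(X)+t;print(X,round(p[0]/p[2]*c["fx"]+c["cx"],1),round(p[1]/p[2]*c["fy"]+c["cy"],1))
```

```text
(539, 139, 143) 295.8 158.3
(443, 147, 143) 281.7 134.6
(491, 143, 98) 287.5 160.9
(491, 143, 143) 288.5 146.0
```

```bash
python3 -m handwheel '[[0,0,0.015,0],[0,0,0.02,0],[0,0,0.015,0],[0,0,0.005,0],[0,0,0,0],[0,0,0,0]]'
python3 - <<'E'
from h import *
print(cast("top",[187,246],150).round())
go(491,143,58,85.2)
a=r.snapshot("scene")[:,:,::-1]
cv2.imwrite("pics/hover2.png",cv2.resize(a[110:210,240:370],(780,600),interpolation=2))
E
```

```text
time: 4.1
tool_pos: [491.8, 143.1, 75.6]
tcp_rot: [180.0, -0.0, 85.2]
ft_force: [-0.1, 0.5, 0.4]
finger_gap: 84.9
grip_force: 0.0
[[432. 161. 150.]]
turn 0.04 shift [-0.2 -0.7 17.6] F [-0.1   0.54  0.42] rot [ 1.7996e+02 -1.0000e-02  8.5240e+01]
```

View pics/hover2.png

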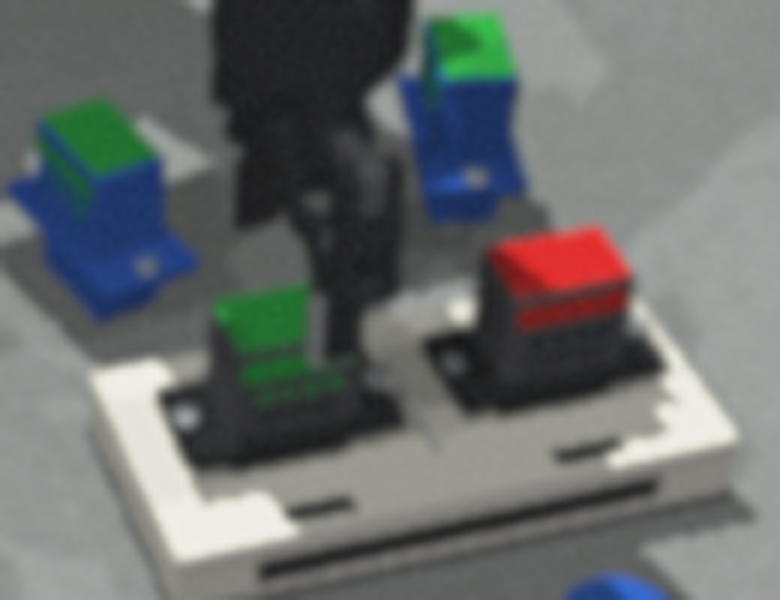

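The near finger stands in front of the pack head's far face, tip near (297,170). That agrees with the projection within a few pixels and there is no contact force, so I'll go down and close.

```bash
python3 -m handwheel '[[0,-0.0005,0.008,0],[0,0,0.008,0],[0,0,0,0],[0,0,0,0]]'
python3 -m handwheel '[[0,0,0,0],[0,0,0,0],[0,0,0,0],[0,0,0,0],[0,0,0,0],[0,0,0,0],[0,0,0,0],[0,0,0,0],[0,0,0,0],[0,0,0,0]]' 0.0 80
python3 - <<'E'
from h import *
go(491,143,58,85.2)
a=r.snapshot("scene")[:,:,::-1]
cv2.imwrite("pics/grip.png",cv2.resize(a[110:210,240:370],(780,600),interpolation=2))
E
```

```text
time: 4.55
tool_pos: [490.4, 143.0, 58.6]
tcp_rot: [-179.9, 0.0, 85.2]
ft_force: [0.2, -0.3, 0.3]
finger_gap: 85.2
grip_force: 0.0
time: 5.55
tool_pos: [491.6, 143.3, 59.8]
tcp_rot: [179.9, -0.0, 85.2]
ft_force: [2.0, 0.5, 5.1]
finger_gap: 36.2
grip_force: 81.4
turn 0.04 shift [-0.3 -0.6  1.8] F [1.96 0.49 5.1 ] rot [ 1.799e+02 -3.000e-02  8.524e+01]
```

View pics/grip.png

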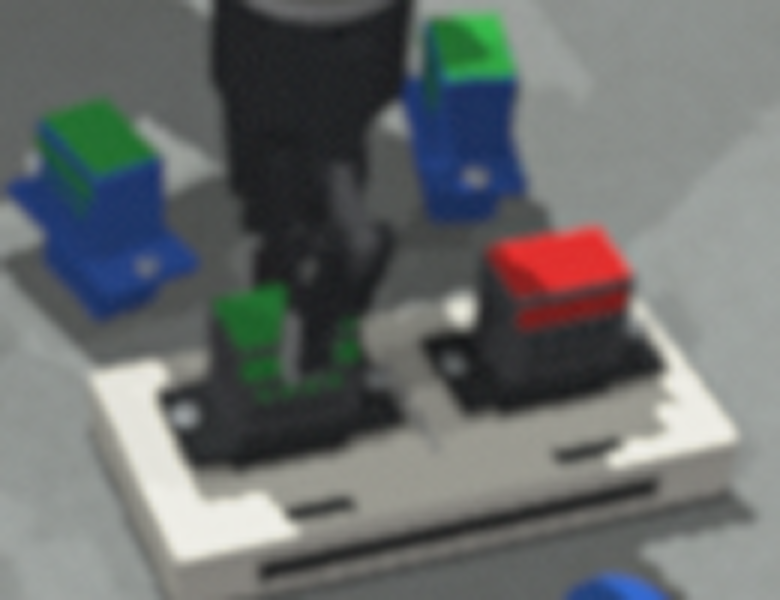

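The fingers have closed on the head at crop (305,330), gap 36 mm and grip 81 N, with the pack still upright. I'll lift it now and check its weight and how it hangs.

```bash
python3 -m handwheel '[[0,0,-0.005,0],[0,0,-0.01,0],[0,0,-0.01,0],[0,0,-0.015,0],[0,0,-0.03,0],[0,0,-0.04,0],[0,0,-0.04,0],[0,0,-0.03,0],[0,0,0,0],[0,0,0,0]]'
python3 - <<'E'
from h import *
go(491,143,240,85.2)
F=[]
for i in range(3):
    a=r.snapshot("scene")[:,:,::-1];s=r.sense();F.append(s["ft_force"]);
print(np.mean(F,0).round(2),s["wrist_torque"].round(2),s["finger_gap"])
b=r.snapshot("top")[:,:,::-1]
cv2.imwrite("pics/liftS.png",a);cv2.imwrite("pics/liftT.png",b)
g=cv2.convertScaleAbs(a[60:200,230:360],alpha=1.8,beta=15)
cv2.imwrite("pics/lift.png",cv2.resize(g,(557,600),interpolation=2))
E
```

```text
time: 6.6
tool_pos: [490.8, 143.2, 239.6]
tcp_rot: [180.0, -0.0, 85.2]
ft_force: [0.1, 0.8, -3.8]
finger_gap: 36.2
grip_force: 82.0
turn 0.05 shift [-0.2  0.2 -0.4] F [ 0.06  0.81 -3.83] rot [ 1.7995e+02 -2.0000e-02  8.5250e+01]
[-0.09  0.08 -4.75] [ 0.01 -0.01 -0.  ] 36.20883596845048
```

View pics/lift.png

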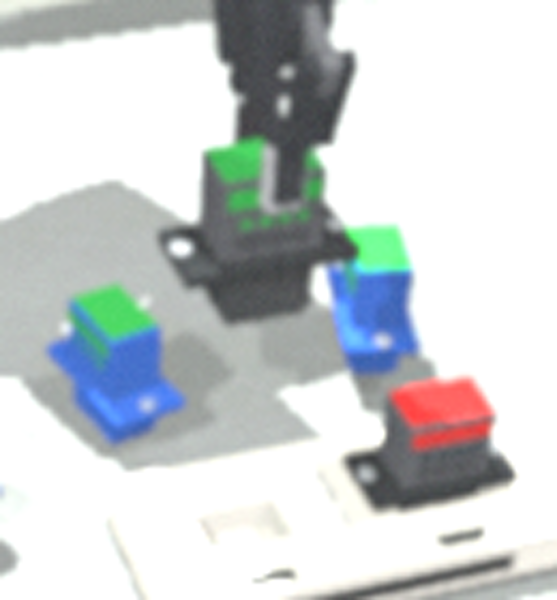

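The pack hangs straight, with its head at crop (262,200) and weighing about 4 N. Its pocket is empty and the red pack has not moved. I'll turn and carry it over the bay.

```bash
python3 -m handwheel '[[0,0,0,-4.75],[0,0,0,-4.75],[0,0,0,0]]'
python3 -m handwheel '[[-0.02,0.001,0,0],[-0.035,0.002,0,0],[-0.04,0.0024,0,0],[-0.04,0.0024,0,0],[-0.04,0.0024,0,0],[-0.04,0.0024,0,0],[-0.04,0.0024,0,0],[-0.04,0.0024,0,0],[-0.04,0.0024,0,0],[-0.04,0.0024,0,0]]'
python3 -m handwheel '[[-0.04,0.0024,0,0],[-0.025,0.0017,0,0],[-0.015,0.0015,0,0],[0,0,0,0],[0,0,0,0],[0,0,0,0]]'
python3 - <<'E'
from h import *
go(555.3,-313.2,210,94.7)
E
```

```text
time: 7.1
tool_pos: [490.0, 143.0, 237.5]
tcp_rot: [-179.8, 0.0, 94.8]
ft_force: [-0.6, -0.2, -3.5]
finger_gap: 35.8
grip_force: 81.9
time: 8.1
tool_pos: [543.5, -230.2, 238.0]
tcp_rot: [-179.9, -0.1, 94.6]
ft_force: [1.5, 0.4, -2.5]
finger_gap: 36.3
grip_force: 81.9
time: 8.7
tool_pos: [556.2, -306.7, 239.0]
tcp_rot: [-180.0, -0.0, 94.8]
ft_force: [1.0, 0.3, -3.8]
finger_gap: 36.1
grip_force: 81.8
turn 0.08 shift [-6.4 -1.5 29. ] F [ 0.99  0.31 -3.78] rot [-1.7999e+02 -4.0000e-02  9.4780e+01]
```

```bash
python3 -m handwheel '[[-0.0064,-0.001,0.015,0],[0,0,0.025,0],[0,0,0.015,0],[0,0,0.004,0],[0,0,0,0],[0,0,0,0],[0,0,0,0]]'
python3 - <<'E'
from h import *
go(555.3,-313.2,178,94.7)
a=r.snapshot("scene")[:,:,::-1];b=r.snapshot("top")[:,:,::-1]
go(555.3,-313.2,178,94.7)
cv2.imwrite("pics/bayS.png",a);cv2.imwrite("pics/bayT.png",b)
f=lambda i:cv2.convertScaleAbs(i,alpha=1.8,beta=15)
cv2.imwrite("pics/bay.png",np.hstack([cv2.resize(f(a[160:270,50:150]),(500,550),interpolation=2),cv2.resize(f(b[150:240,350:399+1]),(300,550),interpolation=2)]))
E
```

```text
time: 9.4
tool_pos: [556.4, -314.9, 181.7]
tcp_rot: [179.9, 0.1, 94.7]
ft_force: [0.2, -0.3, -3.6]
finger_gap: 36.4
grip_force: 81.8
turn 0.04 shift [ 1.8 -1.   3.7] F [ 0.16 -0.29 -3.56] rot [1.7989e+02 9.0000e-02 9.4740e+01]
turn 0.04 shift [ 1.7 -0.8  3.3] F [ 0.55  0.34 -3.5 ] rot [1.7991e+02 7.0000e-02 9.4740e+01]
```

View pics/bay.png

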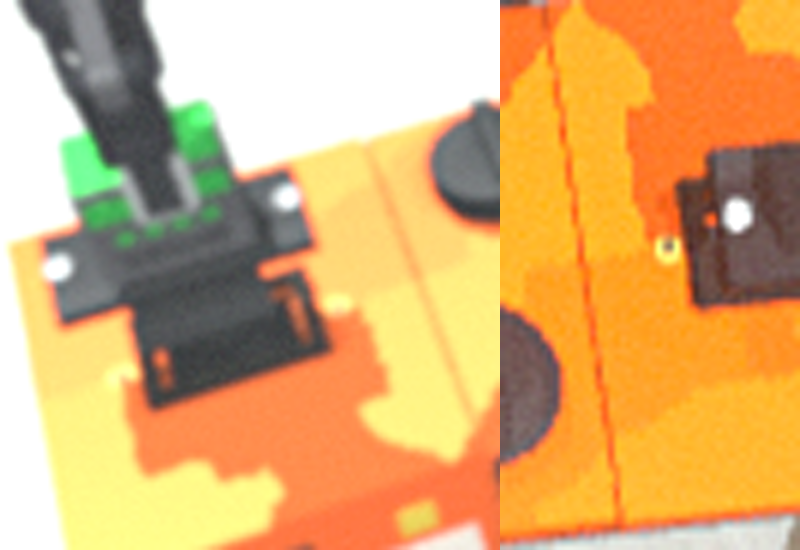

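The scene view shows both collar screws at px (61.6,213.6) and (107.4,199.4), and the brass inserts at (74.4,235.6) and (117.6,220.6). The top view shows one screw at (389.5,185.2) and its insert at (377.8,190.6). I'll cast them to get the offset.

Run:
```python
from h import *
S=cv2.imread("pics/bayS.png").astype(float);T=cv2.imread("pics/bayT.png").astype(float)
def cen(I,p,kind,w=3):
    x,y=int(round(p[0])),int(round(p[1]));P=I[y-w:y+w+1,x-w:x+w+1]
    v=P.min(2) if kind=="s" else P[:,:,1]+P[:,:,0]   # screws whitish; brass has more green/blue than orange
    v=np.clip(v-np.percentile(v,65),0,None);g=np.mgrid[-w:w+1,-w:w+1]
    return [x+(v*g[1]).sum()/v.sum(),y+(v*g[0]).sum()/v.sum()]
z=r.sense()["tool_pos"][2]-4.8
s=[cen(S,p,"s") for p in [(61.1,213.1),(106.9,198.9)]];b=[cen(S,p,"b") for p in [(73.9,235.1),(117.1,220.1)]]
t=[cen(T,(389,184.7),"s")];tb=[cen(T,(377.3,190.1),"b")]
print(np.round(s+b+t+tb,1).tolist())
for n,a,c in(("scene",s,b),("top",t,tb)):
    A=cast(n,a,z);B=cast(n,c,112);print(n,"screws",A.round(1)[:,:2].tolist(),"brass",B.round(1)[:,:2].tolist(),"move",(B-A)[:,:2].mean(0).round(1))
    if len(A)>1:print([np.degrees(np.arctan2(*(q[1]-q[0])[1::-1])).round(1) for q in(A,B)],[np.linalg.norm(q[1]-q[0]).round(1) for q in(A,B)])
d=cast("scene",b,112).mean(0)-cast("scene",s,z).mean(0);a=np.radians(94.7)
print("tool shift",d[0]*np.cos(a)+d[1]*np.sin(a),d[0]*np.sin(a)-d[1]*np.cos(a))
```

```text
[[60.9, 213.4], [107.2, 199.0], [73.0, 234.8], [117.1, 219.9], [389.2, 184.7], [377.5, 190.7]]
scene screws [[563.0, -360.2], [555.5, -274.7]] brass [[560.9, -357.5], [552.2, -270.3]] move [-2.7  3.5]
[np.float64(95.1), np.float64(95.7)] [np.float64(85.8), np.float64(87.7)]
top screws [[552.6, -273.5]] brass [[552.0, -269.2]] move [-0.6  4.3]
tool shift 3.7536155607071997 -2.4167381232254144
```

```bash
python3 -m handwheel '[[0.0033,-0.0012,0.004,0],[0,0,0.006,0],[0,0,0.005,0],[0,0,0.004,0],[0,0,0,0],[0,0,0,0]]'
python3 -m handwheel '[[0,0,0.003,0],[0,0,0.003,0],[0,0,0.003,0],[0,0,0,0],[0,0,0,0]]'
python3 - <<'E'
from h import *
go(556.4,-311.7,136,94.7)
print(r.sense()["wrist_torque"].round(2))
E
```

```text
time: 10.1
tool_pos: [554.1, -311.3, 160.8]
tcp_rot: [-180.0, -0.0, 94.7]
ft_force: [0.4, -0.5, -3.3]
finger_gap: 36.1
grip_force: 81.8
time: 10.6
tool_pos: [554.2, -311.2, 151.9]
tcp_rot: [-180.0, -0.0, 94.7]
ft_force: [0.9, -0.6, -3.1]
finger_gap: 35.9
grip_force: 81.9
turn 0.04 shift [-0.7  2.2 15.9] F [ 0.87 -0.57 -3.06] rot [-1.800e+02 -1.000e-02  9.474e+01]
[ 0.06 -0.14 -0.05]
```

```bash
python3 -m handwheel '[[0,0,0.004,0],[0,0,0.004,0],[0,0,0.002,0],[0,0,0.001,0],[0,0,0,0],[0,0,0,0]]'
python3 -m handwheel '[[0,0,0.001,0],[0,0,0.001,0],[0,0,0.001,0],[0,0,0,0],[0,0,0,0]]'
python3 -m handwheel '[[0,0,0.001,0],[0,0,0.001,0],[0,0,0,0],[0,0,0,0],[0,0,0,0]]'
python3 -c "
from bench import r
print(r.sense()['ft_force'],r.sense()['wrist_torque'])"
```

```text
time: 11.2
tool_pos: [554.3, -311.1, 140.9]
tcp_rot: [180.0, -0.0, 94.7]
ft_force: [3.2, 1.3, -4.7]
finger_gap: 36.3
grip_force: 81.7
time: 11.7
tool_pos: [554.4, -311.4, 138.2]
tcp_rot: [180.0, 0.0, 94.7]
ft_force: [3.4, -1.1, -2.4]
finger_gap: 35.9
grip_force: 82.0
time: 12.2
tool_pos: [554.4, -311.3, 136.1]
tcp_rot: [180.0, 0.0, 94.7]
ft_force: [4.6, 0.6, -2.3]
finger_gap: 36.1
grip_force: 82.0
[ 4.57885868  0.63358395 -2.26469612] [-0.01421889 -0.98571576 -0.09782002]
```

The wall pushes the pack towards +x with 4.6 N, so I'll ease 1 mm along tool +y and then continue.

```bash
python3 -m handwheel '[[0,0.001,0,0],[0,0,0,0],[0,0,0,0]]'
python3 -m handwheel '[[0,0.0003,0.0005,0],[0,0,0.0005,0],[0,0,0,0],[0,0,0,0],[0,0,0,0]]'
python3 -m handwheel '[[0,0,0.0005,0],[0,0,0.0005,0],[0,0,0,0],[0,0,0,0],[0,0,0,0]]'
```

```text
time: 12.5
tool_pos: [554.6, -311.1, 135.6]
tcp_rot: [-179.9, -0.0, 94.7]
ft_force: [-0.3, -0.9, -3.8]
finger_gap: 36.1
grip_force: 81.9
time: 13.0
tool_pos: [555.4, -311.2, 135.0]
tcp_rot: [-180.0, -0.0, 94.7]
ft_force: [0.0, -0.0, -3.9]
finger_gap: 35.8
grip_force: 82.0
time: 13.5
tool_pos: [555.5, -311.2, 134.3]
tcp_rot: [180.0, 0.0, 94.7]
ft_force: [-0.3, 0.5, -0.0]
finger_gap: 35.7
grip_force: 82.2
```

```bash
cat > f.py <<'E'
from bench import r
import numpy as np
F=[]
for i in range(6): r.snapshot("top");F.append(np.r_[r.sense()["ft_force"],r.sense()["wrist_torque"],r.sense()["tool_pos"][2]])
print(np.mean(F,0).round(2),np.std(F,0).round(2)[:3])
E
python3 -m handwheel '[[0,0,0.0005,0],[0,0,0.0005,0],[0,0,0,0],[0,0,0,0],[0,0,0,0]]'; python3 f.py
```

```text
time: 14.0
tool_pos: [555.5, -311.3, 133.3]
tcp_rot: [180.0, 0.0, 94.7]
ft_force: [-2.0, 1.6, 3.2]
finger_gap: 36.0
grip_force: 82.6
[ -1.78   0.89   3.34   0.17   0.57   0.   133.29] [0.24 0.53 0.25]
```

```bash
python3 -m handwheel '[[0,0,0.0005,0],[0,0,0.0005,0],[0,0,0,0],[0,0,0,0],[0,0,0,0]]'; python3 f.py
```

```text
time: 14.8
tool_pos: [555.6, -311.3, 132.5]
tcp_rot: [180.0, 0.0, 94.7]
ft_force: [-2.4, 1.0, 5.7]
finger_gap: 36.0
grip_force: 83.1
[-2.6200e+00  1.4100e+00  6.0800e+00  2.7000e-01  8.1000e-01 -3.0000e-02
  1.3255e+02] [0.41 0.35 0.17]
```

```bash
python3 -m handwheel '[[0,-0.0005,0.0005,0],[0,0,0.0005,0],[0,0,0,0],[0,0,0,0],[0,0,0,0],[0,0,0,0]]'; python3 f.py
```

```text
time: 15.7
tool_pos: [555.6, -311.3, 132.1]
tcp_rot: [179.9, 0.0, 94.7]
ft_force: [-2.4, 3.3, 7.8]
finger_gap: 36.1
grip_force: 83.3
[-1.9300e+00  2.2000e+00  8.0200e+00  4.1000e-01  6.9000e-01 -2.0000e-02
  1.3208e+02] [0.3  0.61 0.55]
```

```bash
python3 -m handwheel '[[0.0004,-0.0004,0.0003,0],[0,0,0,0],[0,0,0,0],[0,0,0,0],[0,0,0,0],[0,0,0,0]]'; python3 f.py
python3 - <<'E'
from h import *
a=r.snapshot("scene")[:,:,::-1];b=r.snapshot("top")[:,:,::-1]
f=lambda i:cv2.convertScaleAbs(i,alpha=1.6,beta=15)
cv2.imwrite("pics/fin.png",np.hstack([cv2.resize(f(a[160:270,50:150]),(400,440),interpolation=2),cv2.resize(f(b[150:260,100:200]),(400,440),interpolation=2)]))
E
```

```text
time: 16.6
tool_pos: [555.5, -311.3, 132.1]
tcp_rot: [179.9, 0.1, 94.7]
ft_force: [-0.9, 1.4, 8.0]
finger_gap: 36.3
grip_force: 83.3
[-6.6000e-01  1.0800e+00  7.6500e+00  2.2000e-01  4.4000e-01  1.0000e-02
  1.3209e+02] [0.55 0.35 0.4 ]
```

View pics/fin.png

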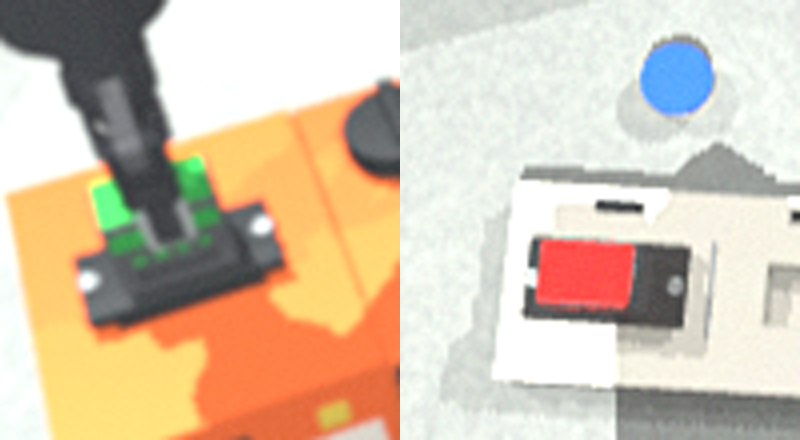

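The pack is fully seated: its collar lies flat and square over the bay, with both screws clear at crop (88,280) and (262,225). The flat pack and the cup have not moved. One small trim of the push, then I hand in.

```bash
python3 -m handwheel '[[0,0,0.0004,0],[0,0,0,0],[0,0,0,0],[0,0,0,0],[0,0,0,0],[0,0,0,0]]'; python3 f.py; python3 -c "
from bench import r
print(r.hand_in())"
```

```text
time: 17.6
tool_pos: [555.5, -311.3, 131.9]
tcp_rot: [179.9, 0.1, 94.7]
ft_force: [-1.2, 1.3, 8.4]
finger_gap: 36.1
grip_force: 83.4
[ -1.51   1.63   8.69   0.26   0.55  -0.   131.85] [0.51 0.43 0.49]
the job is handed in; nothing more can be done
None
```

I handed the job in at about 18 s, with the charged pack plugged into the analyser bay and the arm still holding it down; the push on the seal is about 12.5 N (8.7 N from the arm plus the pack's roughly 3.8 N weight), and both screws are clear.

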